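Close the findings pots with their own lids

ROBOT

A 6-joint arm with a two-finger parallel gripper is mounted at the origin on a cart in front of the work surface, level with it; the furniture and walls round the work are solid. World frame = base frame: x ahead of the robot, y to its left, z up, the work surface at z = 0. Lengths are in m, angles in rad, forces in N, time in s.
With the tool pointing down it reaches from about 0.375 to 0.9 m from the base axis. Payload 3.1 kg.
Tool frame: the origin (TCP) lies midway between the tips of the shut fingers; the grasp point (between the pads) lies 19 mm behind it (manip.grip_depth is the distance from the TCP to the grasp point, in m); z points along the fingers, y is the line along which they close (so a half turn about z gives the same grasp; the last joint's range is limited). The gripper opens to 85 mm and grips with 20 to 120 N. Pads are 22 mm wide; open, the fingers measure 114 mm over their backs; the gripper's body (76 mm by 85 mm) begins 54 mm behind the grasp point. The pads swing forward as they close: fully open they stand 13 mm farther back than shut.
Start: joints at [-1.28, 0.527, 1.433, -0, 1.181, -0.178], TCP at [0.283, -0.557, 0.231] pointing down, gripper open.
Joint ranges: [-3.08, 3.08], [-0.75, 2.2], [0.22, 2.44], [-1.43, 4.57], [0, 2.65], [-2.85, 2.85]. Speed limits (rad/s): [2.79, 2.79, 3.14, 3.14, 3.14, 3.14].

INTERFACE

Orientations are given as a unit quaternion [x, y, z, w].
In Python, from station import telemetry, snapshot, manip gives the robot as it stands. The module is installed in compiled form; this text tells all that it offers.
- The arm moves only by the shell command python3 -m crank 'ROWS' [OPENING] [FORCE]. ROWS is text: rows parted by semicolons, each of 6 numbers parted by spaces: the shift along the tool's x, y, z as a fraction of full scale, then the turn, a rotation vector about the tool's x, y, z as a fraction of full scale. A call has exactly 5 rows; each row shifts and turns the commanded pose from where the row before left it, along the tool's axes as they then stand; what a row does not reach is not made up. Full scale, the value 1, is 4 cm for a shift and 90 degrees for a turn. A row lasts 1/10 s, in which the tool goes at most 50 mm and 8.59 degrees, less where a joint would pass 70% of its speed; a pose out of reach is approached as far as the arm can. A call with a number of a shift or a turn outside -1 to 1 is refused whole. A call with a gripper value outside its range is refused whole. OPENING is the opening, from -1 (shut) to 1 (fully open), set as the call begins (- or left out, the last holds). The fingers move at their own pace and stop on an object; FORCE is the grip in N (left out, the last holds). Time passes only in rows, so rows that do not move let the fingers close, or fill a call up. It gives the time, the measured TCP pose, the force, the opening and the grip force at its end, in the units of the state.
- telemetry.sense(): the state, without advancing time (a new reading comes with each control period).
- snapshot(name): name is "scene" or "side" or "wrist"; returns a dict with "image" (400x640x3 uint8, red, green, blue), "depth" (400x640 float32, m along the optical axis (not along the pixel's ray), 0 where there is no reading), "camera_matrix" (3x3 intrinsics, pixels), "rvec" (rotation vector, rad) and "tvec" (3), from world to camera coordinates, as OpenCV has them. Camera axes: x right, y down, z forward; pixel columns grow to the right and rows downward; lengths in m; the calibration is good to about 2 mm. The wrist camera is an equidistant fisheye: a pixel r from the principal point sees the ray r / f radians off the axis. A picture is of the moment at which its call begins.
- manip.sign_off(): hands the job in; it is judged then, once.
The state is a dict: "t": time; "q": joint angles; "qd": joint speeds; "tau": joint torques, N m; "tcp_pos": TCP position; "tool_rot": TCP orientation; "force": force on the tool from outside, world axes, zero at the start; "ft_torque": the same for the moment, N m; "finger_gap": opening from 0.0 (shut) to 1.0 (fully open); "gripper_force": force on a finger pad.
Only numpy, scipy, OpenCV 4.12 (cv2) and the standard library are available. Lean on these libraries where they do the work, as an engineer would, in place of code of your own. Each camera call takes 0.05 s, during which the arm holds its last target. There are 200 camera calls.

TASK

The four findings pots stand open on the jeweller's bench and their lids lie stacked in two piles of two. Take the piles apart and close each pot with the lid of its own size, every lid level and fully down on its pot's shoulder, so that no filings get in. Set the lids down, do not drop them, and leave the pots standing where they are.

Things in the scene. Friction and masses are not known exactly. Their poses are not given: they have to be found in the camera images.
- lid_wide: the widest of four round steel lids, 66 mm wide, 16 mm high: flat top 4 mm thick, skirt 2.5 mm thick, open below (bore 61 mm, 12 mm deep). It lies on the bench as the lower one of a pile of two lids, open side down. Origin: centre of its underside (skirt's lower edge); z up. About 90 g.
- pot_wide: the widest of four open steel pots, full of brass jump rings; loose, 0.9 kg. Round body 66 mm wide up to a flat shoulder at 38 mm; above it a neck 57 mm wide for 3 mm, then tapering to 47 mm at its top at 49 mm. It guides the lid of 66 mm, whose skirt rests on the shoulder, flush with the body. Origin: centre of its underside, on the bench; z up.
- lid_large: the second widest of four round steel lids, 56 mm wide, 16 mm high: flat top 4 mm thick, skirt 2.5 mm thick, open below (bore 51 mm, 12 mm deep). It lies on the bench as the lower one of a pile of two lids, open side down. Origin: centre of its underside (skirt's lower edge); z up. About 76 g.
- pot_large: the second widest of four open steel pots, full of short brass tubes; loose, 0.8 kg. Round body 56 mm wide up to a flat shoulder at 36 mm; above it a neck 47 mm wide for 3 mm, then tapering to 37 mm at its top at 47 mm. It guides the lid of 56 mm, whose skirt rests on the shoulder, flush with the body. Origin: centre of its underside, on the bench; z up.
- lid_medium: the third in width of four round steel lids, 46 mm wide, 16 mm high: flat top 4 mm thick, skirt 2.5 mm thick, open below (bore 41 mm, 12 mm deep). It lies as the upper one of a pile of two lids, on one of the two wider lids (either may be under it), open side down. Origin: centre of its underside (skirt's lower edge); z up. About 63 g.
- pot_medium: the third in width of four open steel pots, full of copper beads; loose, 0.6 kg. Round body 46 mm wide up to a flat shoulder at 34 mm; above it a neck 37 mm wide for 3 mm, then tapering to 27 mm at its top at 45 mm. It guides the lid of 46 mm, whose skirt rests on the shoulder, flush with the body. Origin: centre of its underside, on the bench; z up.
- lid_small: the smallest of four round steel lids, 36 mm wide, 16 mm high: flat top 4 mm thick, skirt 2.5 mm thick, open below (bore 31 mm, 12 mm deep). It lies as the upper one of a pile of two lids, on one of the two wider lids (either may be under it), open side down. Origin: centre of its underside (skirt's lower edge); z up. About 49 g.
- pot_small: the smallest of four open steel pots, full of steel balls; loose, 0.5 kg. Round body 36 mm wide up to a flat shoulder at 32 mm; above it a neck 27 mm wide for 3 mm, then tapering to 17 mm at its top at 43 mm. It guides the lid of 36 mm, whose skirt rests on the shoulder, flush with the body. Origin: centre of its underside, on the bench; z up.
Things that resemble listed ones, but are neither listed nor needed, are in the scene too. What is shaped like the lid_wide but brown or turquoise is not meant. Leave any pink look-alike of the pot_small alone.

How it is judged:
At the end, for the whole second after the job is handed in: Each of the four lids sits on the pot of its own diameter: centred within 6 mm, its underside within 3 mm of the shoulder's height, lid and pot upright within 0.1 rad, released by the fingers and at rest (below 0.02 m/s) (z of lid_wide in the frame of pot_wide between 0.035 and 0.041 m and horizontal distance between lid_wide and pot_wide below 0.006 m and angle between each of lid_wide, pot_wide, lid_large, pot_large, lid_medium, pot_medium, lid_small, pot_small's own z axis and vertical below 0.1 rad and linear speed of each of lid_wide, pot_wide, lid_large, pot_large, lid_medium, pot_medium, lid_small, pot_small below 0.02 m/s and not (contact force between the fingers and lid_wide above 0.05 N) and z of lid_large in the frame of pot_large between 0.033 and 0.039 m and horizontal distance between lid_large and pot_large below 0.006 m and not (contact force between the fingers and lid_large above 0.05 N) and z of lid_medium in the frame of pot_medium between 0.031 and 0.037 m and horizontal distance between lid_medium and pot_medium below 0.006 m and not (contact force between the fingers and lid_medium above 0.05 N) and z of lid_small in the frame of pot_small between 0.029 and 0.035 m and horizontal distance between lid_small and pot_small below 0.006 m and not (contact force between the fingers and lid_small above 0.05 N)); the robot touches nothing.
It fails at once if a lid is dropped or thrown (it moves faster than 0.7 m/s with no finger on it) ((linear speed of lid_wide above 0.7 m/s and not (contact force between the fingers and lid_wide above 0.01 N)) or (linear speed of lid_large above 0.7 m/s and not (contact force between the fingers and lid_large above 0.01 N)) or (linear speed of lid_medium above 0.7 m/s and not (contact force between the fingers and lid_medium above 0.01 N)) or (linear speed of lid_small above 0.7 m/s and not (contact force between the fingers and lid_small above 0.01 N))).
It fails at once if a pot is pushed or carried more than 40 mm from where it stood (distance of any of pot_wide, pot_large, pot_medium, pot_small from where it was at the start of the episode above 0.04 m).
It also fails if it takes over 93 s, if anything falls off the work surface, if the arm or the gripper's body presses on something with over 40 N, if the wrist force passes 120 N, or if a joint passes its speed limit or range.

## Working session

There is one attempt and no reset: what is moved stays moved. The work goes in short steps, Python scripts to look and compute and a shell command to move; the robot and the scene stay as the last step left them, time stands still between calls to the robot, and variables do not carry over. Pictures are saved under pics/ and viewed, at most 14 in all, crops included, and the job is handed in when it is done.

```bash
mkdir -p pics; cat > h.py <<'E'
import numpy as np, cv2
from station import telemetry, snapshot, manip
from scipy.spatial.transform import Rotation as R
def cam(s): return s["camera_matrix"], R.from_rotvec(np.ravel(s["rvec"])).as_matrix(), np.ravel(s["tvec"])
def cloud(s):
    K,Rm,t=cam(s); d=s["depth"]; v,u=np.indices(d.shape)
    P=np.stack([(u-K[0,2])/K[0,0]*d,(v-K[1,2])/K[1,1]*d,d],-1)
    W=(P-t)@Rm; W[d==0]=np.nan; return W
def save(n,im): cv2.imwrite(f"pics/{n}.png",cv2.cvtColor(im,cv2.COLOR_RGB2BGR))
E
python3 - <<'E'
from h import *
for n in("scene","side"):
    s=snapshot(n); save(n,s["image"]); np.savez(n+".npz",**s)
    K,Rm,t=cam(s); print(n,-Rm.T@t,Rm[2],K[0,0])
s=telemetry.sense(); print(s); print(manip.grip_depth)
E
```

```text
scene [-0.11152861  0.59718238  0.86254813] [ 0.57309316 -0.47984128 -0.66431663] 476.8253478890481
side [ 0.49394826 -1.11877103  0.62765486] [ 0.08345803  0.89457348 -0.43905927] 500.89668464153357
{'t': 0.1, 'q': array([-1.27948501e+00,  5.28416022e-01,  1.43378273e+00,  2.94025755e-05,
        1.18142514e+00, -1.78484920e-01]), 'qd': array([-0.00016286, -0.00245321, -0.00215693, -0.00051722,  0.0005188 ,
        0.00177338]), 'tau': array([ 4.77833316e-05, -4.43305242e+01, -1.78585732e+01, -3.16531468e-04,
        3.90376095e-03,  1.66037313e-05]), 'tcp_pos': array([ 0.2827912 , -0.55662898,  0.23040246]), 'tool_rot': array([ 9.72538859e-01,  2.32738341e-01, -4.36901656e-05, -1.01476634e-03]), 'force': array([ 0.40923492,  0.0045506 , -0.22204297]), 'ft_torque': array([ 0.02390678,  0.02269216, -0.02582514]), 'gripper_force': 0.0, 'finger_gap': 1.0041043700432601}
0.0187
```

View pics/scene.png

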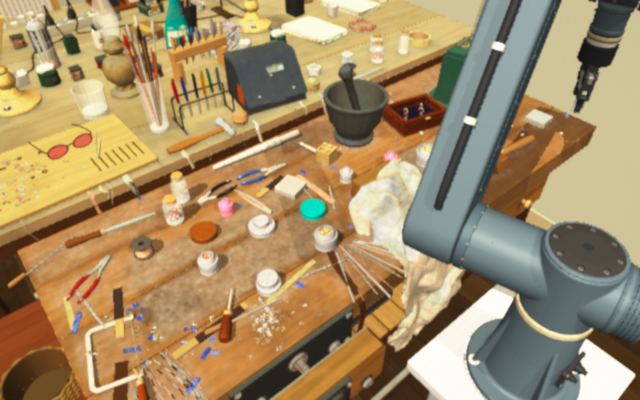

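View pics/side.png

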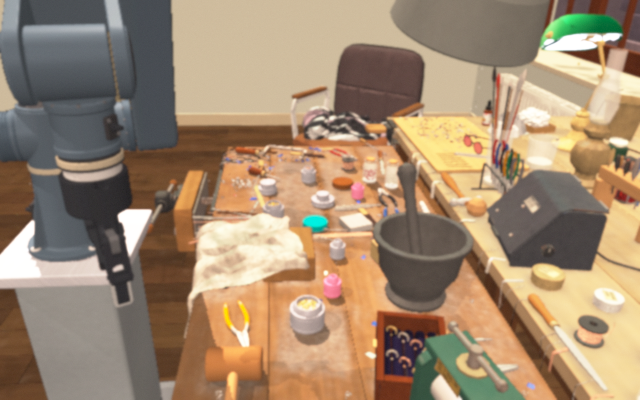

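The scene view shows white-grey round things at (208,262), (268,283), (262,225), (325,237), (345,174) and (423,153). Look-alikes are brown (203,232), turquoise (313,209) and pink (226,207), (390,155). The side view shows the same ones at (268,186), (309,176), (275,210), (322,200), (337,248) and (307,315). Next I'll measure them and take close crops.

```bash
python3 - <<'E'
from h import *
for n,pts in(("scene",[(208,262),(268,283),(262,225),(325,237),(345,174),(423,153),(203,232),(313,209)]),("side",[(268,186),(309,176),(275,210),(322,200),(337,248),(307,315),(343,183),(315,223)])):
    s=dict(np.load(n+".npz")); W=cloud(s)
    for u,v in pts:
        w=W[v-35:v+35,max(u-35,0):u+35].reshape(-1,3); c=W[v,u]
        m=(np.hypot(w[:,0]-c[0],w[:,1]-c[1])<.055)&(w[:,2]>.01)&(w[:,2]<.08)
        q=w[m]; zm=np.percentile(q[:,2],97); top=q[q[:,2]>zm-.004]
        print(n,(u,v),c.round(3),"ztop",zm.round(4),"n",m.sum(),"top bbox ctr",((top.min(0)+top.max(0))/2).round(3)[:2],"ext",np.ptp(top[:,:2],axis=0).round(3),"all ext",np.ptp(q[:,:2],axis=0).round(3),((q.min(0)+q.max(0))/2).round(3)[:2])
a=np.load("scene.npz")["image"][145:300,180:440]; b=np.load("side.npz")["image"][160:340,235:365]
a=cv2.resize(a,None,fx=3,fy=3,interpolation=cv2.INTER_CUBIC); b=cv2.resize(b,None,fx=3,fy=3,interpolation=cv2.INTER_CUBIC)
save("a",a);save("b",b)
E
```

```text
scene (208, 262) [0.582 0.348 0.039] ztop 0.0465 n 389 top bbox ctr [0.595 0.342] ext [0.033 0.031] all ext [0.043 0.045] [0.593 0.343]
scene (268, 283) [0.453 0.275 0.033] ztop 0.0346 n 503 top bbox ctr [0.47  0.266] ext [0.047 0.045] all ext [0.071 0.084] [0.458 0.28 ]
scene (262, 225) [0.61  0.185 0.03 ] ztop 0.0339 n 435 top bbox ctr [0.626 0.177] ext [0.038 0.036] all ext [0.068 0.067] [0.625 0.177]
scene (325, 237) [0.469 0.102 0.047] ztop 0.0482 n 514 top bbox ctr [0.484 0.089] ext [0.038 0.042] all ext [0.09  0.094] [0.469 0.105]
scene (345, 174) [ 0.626 -0.101  0.032] ztop 0.0593 n 178 top bbox ctr [ 0.574 -0.104] ext [0.003 0.037] all ext [0.083 0.083] [ 0.614 -0.088]
scene (423, 153) [ 0.547 -0.33   0.041] ztop 0.0491 n 261 top bbox ctr [ 0.551 -0.349] ext [0.044 0.048] all ext [0.054 0.057] [ 0.554 -0.344]
scene (203, 232) [0.695 0.302 0.014] ztop 0.0194 n 452 top bbox ctr [0.699 0.299] ext [0.066 0.065] all ext [0.069 0.066] [0.7   0.299]
scene (313, 209) [0.584 0.046 0.018] ztop 0.019 n 380 top bbox ctr [0.593 0.04 ] ext [0.065 0.066] all ext [0.067 0.067] [0.594 0.041]
[... 392 characters left out ...]
.486 0.078]
side (322, 200) [0.624 0.158 0.016] ztop 0.0333 n 248 top bbox ctr [0.627 0.174] ext [0.033 0.04 ] all ext [0.07  0.077] [0.631 0.163]
side (337, 248) [ 0.632 -0.132  0.031] ztop 0.0438 n 229 top bbox ctr [ 0.635 -0.117] ext [0.021 0.022] all ext [0.036 0.032] [ 0.635 -0.119]
side (307, 315) [ 0.546 -0.38   0.04 ] ztop 0.049 n 1009 top bbox ctr [ 0.549 -0.354] ext [0.051 0.051] all ext [0.065 0.061] [ 0.548 -0.359]
side (343, 183) [0.7   0.279 0.014] ztop 0.0179 n 175 top bbox ctr [0.702 0.293] ext [0.063 0.067] all ext [0.064 0.069] [0.702 0.294]
side (315, 223) [0.593 0.019 0.017] ztop 0.0176 n 274 top bbox ctr [0.595 0.035] ext [0.064 0.068] all ext [0.064 0.102] [0.595 0.018]
```

View pics/a.png

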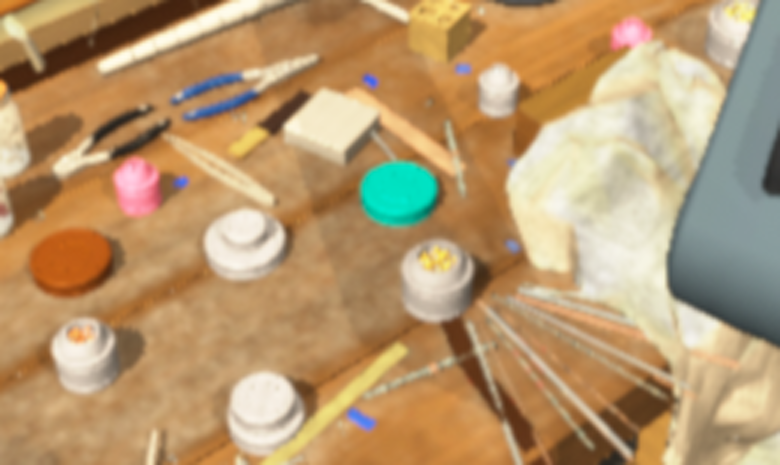

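View pics/b.png

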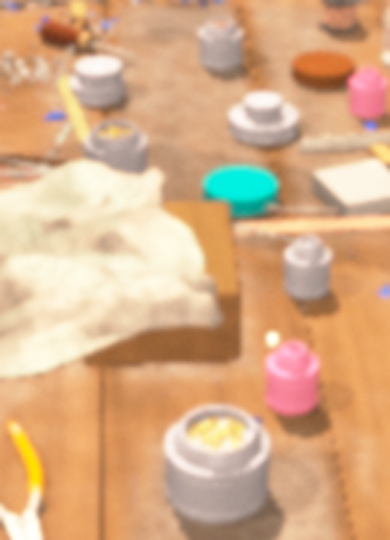

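A close crop confirms the choice. Pile A (scene 268,283) is the medium lid on the large one, and pile B (262,225) is the small lid on the wide one. The pots are medium (208,262), large (325,237), small grey (345,174) and wide (423,153). The brown, turquoise and pink pieces stay where they are. Next is a clearance check around each target.

```bash
python3 - <<'E'
from h import *
C=np.concatenate([cloud(dict(np.load(n+".npz"))).reshape(-1,3) for n in("scene","side")]); C=C[np.isfinite(C[:,0])]
T=dict(A=(.471,.265),B=(.6265,.1755),med=(.596,.3385),large=(.4855,.087),small=(.635,-.117),wide=(.55,-.3515))
for k,(x,y) in T.items():
    d=C[:,:2]-(x,y); out=[]
    for a in range(0,180,15):
        c,s=np.cos(np.radians(a)),np.sin(np.radians(a)); r=abs(d@[c,s]); tt=abs(d@[-s,c])
        m=(r>.037)&(r<.062)&(tt<.014)&(C[:,2]<.15); out.append(int(1000*np.percentile(C[m,2],98)) if m.sum()>5 else -1)
    m=(np.hypot(*d.T)<.09)&(C[:,2]<.3); print(k,out,"max90",np.percentile(C[m,2],99.5).round(3))
m=(C[:,0]>.38)&(C[:,0]<.72)&(C[:,1]>-.43)&(C[:,1]<.42)&(C[:,2]<.2)
for y0 in np.arange(-.42,.42,.06): print(round(y0,2),[int(1000*np.max(C[m&(abs(C[:,1]-y0-.03)<.03)&(abs(C[:,0]-x0-.03)<.03),2],initial=0)) for x0 in np.arange(.38,.74,.06)])
E
```

```text
A [8, 8, 8, 9, 9, 8, 3, 4, 7, 8, 9, 8] max90 0.034
B [3, 3, 4, 3, 3, 3, 3, 4, 9, 9, 6, 3] max90 0.034
med [3, 4, 4, 3, 3, 3, 3, 3, 3, 3, 3, 3] max90 0.046
large [10, 13, 13, 9, 3, 3, 3, 4, 4, 5, 6, 7] max90 0.048
small [60, 4, 3, 3, 3, 4, 3, 3, 3, 2, 2, 58] max90 0.064
wide [2, 2, 2, 3, 20, 22, 2, 2, 2, 2, 1, 2] max90 0.049
-0.42 [12, 6, 52, 50, 57, 58]
-0.36 [11, 3, 51, 50, 6, 151]
-0.3 [44, 69, 71, 45, 145, 152]
-0.24 [70, 80, 84, 64, 7, 151]
-0.18 [72, 91, 87, 66, 44, 45]
-0.12 [72, 85, 86, 65, 45, 46]
-0.06 [66, 78, 82, 13, 23, 23]
0.0 [44, 41, 5, 20, 23, 25]
0.06 [16, 50, 49, 19, 6, 23]
0.12 [7, 11, 5, 34, 36, 11]
0.18 [9, 33, 5, 34, 36, 47]
0.24 [16, 35, 4, 5, 20, 21]
0.3 [10, 14, 11, 48, 19, 20]
0.36 [25, 23, 5, 38, 6, 4]
```

```bash
python3 - <<'E'
from h import *
W=cloud(dict(np.load("side.npz")));print(W[30,470],W[10,420])
E
python3 -m crank '0 0 0 0 0 0.075;0 0 0 0 0 0.075;0 0 0 0 0 0.075;0 0 0 0 0 0.074;0 0 0 0 0 0' 1
python3 -m crank '0.4 -1 0 0 0 0;0.4 -1 0 0 0 0;0.4 -1 0 0 0 0;0.4 -1 0 0 0 0;0.4 -1 0 0 0 0'
```

```text
[ 0.65597008 -0.69794688  0.57803243] [ 0.62048881 -0.66912218  0.59062469]
t: 0.6
tcp_pos: [0.2829, -0.5569, 0.2308]
tool_rot: [1.0, 0.0, -0.0, -0.001]
force: [-0.4, 0.5, -0.4]
finger_gap: 1.003
gripper_force: 0.0
t: 1.1
tcp_pos: [0.3632, -0.3555, 0.2312]
tool_rot: [1.0, 0.001, -0.0, -0.0]
force: [1.2, -0.3, 0.3]
finger_gap: 0.996
gripper_force: 0.0
```

```bash

python3 -m crank '0.3 -1 0 0 0 0;0.3 -1 0 0 0 0;0.3 -1 0 0 0 0;0.3 -1 0 0 0 0;0.3 -1 0 0 0 0'
python3 -m crank '0.24 -1 0 0 0 0;0.24 -1 0 0 0 0;0.24 -1 0 0 0 0;0.24 -1 0 0 0 0;0.24 -1 0 0 0 0'
python3 -m crank '0 -1 0 0 0 0;0 -1 0 0 0 0;0 -1 0 0 0 0;0 -1 0 0 0 0;0 -0.5 0.9 0 0 0'
python3 - <<'E'
from h import *
s=snapshot("wrist"); save("w1",s["image"]); np.savez("w1.npz",**s); K,Rm,t=cam(s); print(-Rm.T@t,Rm,K); print(telemetry.sense()["tcp_pos"])
s=snapshot("scene"); np.savez("s1.npz",**s)
E
```

```text
t: 1.6
tcp_pos: [0.4231, -0.1556, 0.2313]
tool_rot: [1.0, 0.001, 0.0, -0.0]
force: [0.9, -0.8, 0.5]
finger_gap: 1.001
gripper_force: 0.0
t: 2.1
tcp_pos: [0.471, 0.0445, 0.2313]
tool_rot: [1.0, 0.002, 0.0, 0.0]
force: [0.7, -0.9, -0.0]
finger_gap: 0.998
gripper_force: 0.0
t: 2.6
tcp_pos: [0.4745, 0.2267, 0.1988]
tool_rot: [1.0, 0.003, 0.006, -0.002]
force: [0.5, -0.0, -0.6]
finger_gap: 1.003
gripper_force: 0.0
[0.54507495 0.22745928 0.34337471] [[ 0.00573964 -0.99997676 -0.00367977]
 [-0.96168834 -0.0065284   0.27406735]
 [-0.274085    0.00196574 -0.96170346]] [[309.70691629   0.         320.68702666]
 [  0.         309.70691629 200.00701548]
 [  0.           0.           1.        ]]
[0.46895795 0.22678153 0.19106851]
```

View pics/w1.png

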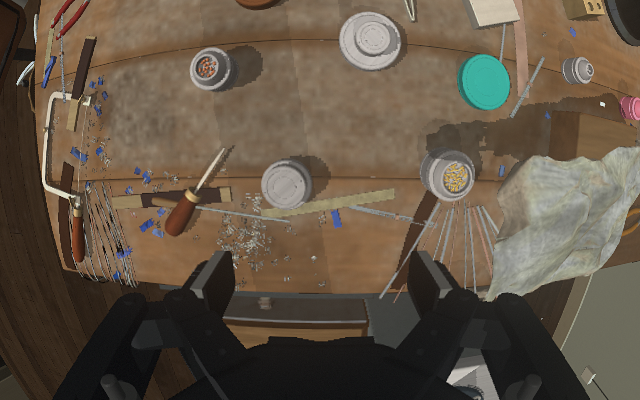

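The wrist view shows pile A at (288,182), pile B at (372,38), and the pots: medium (210,67), large (448,175), small (578,70). I'll cross-measure them with this view.

```bash
cat >> h.py <<'E'
def fcloud(s):
    K,Rm,t=cam(s); d=s["depth"]; v,u=np.indices(d.shape)
    x,y=(u-K[0,2])/K[0,0],(v-K[1,2])/K[1,1]; th=np.hypot(x,y)+1e-9; k=np.tan(np.minimum(th,1.5))/th
    W=(np.stack([x*k*d,y*k*d,d],-1)-t)@Rm; W[(d==0)|(th>1.4)]=np.nan; return W
def topc(W,c,zlo,zhi,r):
    q=W.reshape(-1,3); m=(np.hypot(q[:,0]-c[0],q[:,1]-c[1])<r)&(q[:,2]>zlo)&(q[:,2]<zhi); q=q[m]
    if len(q)<10: return None
    (x,y),R_=cv2.minEnclosingCircle(q[:,:2].astype(np.float32)); return np.round([x,y,2*R_,np.median(q[:,2]),len(q)],4)
T=dict(A=(.471,.265,.028,.037,.034),Alow=(.471,.265,.011,.02,.04),B=(.6265,.1755,.028,.037,.03),Blow=(.6265,.1755,.011,.02,.045),
 med=(.596,.3385,.028,.036,.033),large=(.4855,.087,.031,.038,.038),small=(.635,-.117,.028,.034,.026),wide=(.55,-.3515,.033,.04,.045),
 medtop=(.596,.3385,.042,.05,.033),largetop=(.4855,.087,.044,.052,.038),smalltop=(.635,-.117,.04,.05,.026),widetop=(.55,-.3515,.046,.055,.045))
E
python3 - <<'E'
from h import *
Ws={"scene":cloud(dict(np.load("scene.npz"))),"side":cloud(dict(np.load("side.npz"))),"wrist":fcloud(dict(np.load("w1.npz")))}
for k,v in T.items():
    for n in Ws: print(k,n,topc(Ws[n],v[:2],*v[2:]))
E
```

```text
A scene [4.695e-01 2.662e-01 4.800e-02 3.200e-02 2.910e+02]
A side [4.729e-01 2.633e-01 5.220e-02 3.200e-02 9.200e+01]
A wrist [4.700e-01 2.664e-01 4.750e-02 3.260e-02 1.517e+03]
Alow scene [4.659e-01 2.668e-01 5.650e-02 1.570e-02 1.540e+02]
Alow side [4.690e-01 2.585e-01 5.630e-02 1.590e-02 7.700e+01]
Alow wrist [4.682e-01 2.660e-01 5.730e-02 1.680e-02 4.450e+02]
B scene [6.26e-01 1.77e-01 3.79e-02 3.22e-02 1.29e+02]
B side [6.252e-01 1.735e-01 4.100e-02 3.170e-02 6.400e+01]
B wrist [6.258e-01 1.766e-01 3.710e-02 3.280e-02 9.480e+02]
Blow scene [6.254e-01 1.773e-01 6.860e-02 1.620e-02 2.600e+02]
Blow side [6.287e-01 1.728e-01 7.240e-02 1.530e-02 1.500e+02]
Blow wrist [6.267e-01 1.772e-01 6.720e-02 1.680e-02 1.846e+03]
med scene [5.943e-01 3.433e-01 4.800e-02 3.340e-02 9.600e+01]
med side [5.982e-01 3.364e-01 4.710e-02 3.330e-02 4.200e+01]
med wrist [5.963e-01 3.424e-01 4.730e-02 3.480e-02 4.720e+02]
large scene [4.844e-01 8.810e-02 5.920e-02 3.550e-02 1.100e+02]
large side [4.855e-01 8.150e-02 5.720e-02 3.540e-02 7.600e+01]
large wrist [4.852e-01 8.760e-02 5.780e-02 3.670e-02 5.340e
[... 405 characters left out ...]
 4.430e-02 8.600e+01]
medtop side [ 0.6003  0.3357  0.0384  0.0435 27.    ]
medtop wrist [5.961e-01 3.422e-01 3.430e-02 4.450e-02 4.820e+02]
largetop scene [4.843e-01 8.860e-02 4.240e-02 4.570e-02 1.000e+02]
largetop side [4.871e-01 8.460e-02 4.030e-02 4.560e-02 5.200e+01]
largetop wrist [4.854e-01 8.760e-02 4.360e-02 4.650e-02 5.650e+02]
smalltop scene [ 6.336e-01 -1.122e-01  2.410e-02  4.200e-02  3.000e+01]
smalltop side [ 6.348e-01 -1.167e-01  2.260e-02  4.240e-02  3.200e+01]
smalltop wrist [ 6.344e-01 -1.099e-01  2.340e-02  4.260e-02  1.280e+02]
widetop scene [ 0.5516 -0.349   0.05    0.0479 39.    ]
widetop side [ 5.479e-01 -3.545e-01  5.230e-02  4.800e-02  1.340e+02]
widetop wrist None
```

```bash

python3 -m crank '0.03 -1 0 0 0 0;0 0 1 0 0 0;0 0 1 0 0 0;0 0 1 0 0 0;0 0 0 0 0 0'
python3 - <<'E'
from h import *
s=snapshot("wrist"); W=fcloud(s); print(telemetry.sense()["tcp_pos"])
for k in("A","Alow","B","medtop"): v=T[k]; print(k,topc(W,v[:2],*v[2:]))
E
```

```text
t: 3.2
tcp_pos: [0.4686, 0.2606, 0.0713]
tool_rot: [1.0, 0.0, -0.005, 0.002]
force: [-0.9, 0.3, 0.4]
finger_gap: 0.998
gripper_force: 0.0
[0.47055969 0.2612918  0.07384639]
A [4.698e-01 2.670e-01 4.720e-02 3.260e-02 3.889e+03]
Alow [4.683e-01 2.660e-01 5.680e-02 1.680e-02 9.930e+02]
B [6.174e-01 1.756e-01 3.190e-02 3.270e-02 4.980e+02]
medtop [5.962e-01 3.419e-01 3.380e-02 4.460e-02 1.326e+03]
```

```bash

python3 -m crank '0 -0.135 0.5 0 0 0;0 0 0.5 0 0 0;0 0 0.4 0 0 0;0 0 0 0 0 0;0 0 0 0 0 0'
python3 -c 'from h import *;print(telemetry.sense()["tcp_pos"])'
```

```text
t: 3.75
tcp_pos: [0.4737, 0.2683, 0.0215]
tool_rot: [1.0, 0.0, 0.002, -0.0]
force: [0.2, -0.3, 0.3]
finger_gap: 0.997
gripper_force: 0.0
[0.47366205 0.26825009 0.02146206]
```

```bash

python3 -m crank '-0.09 0.03 0.09 0 0 0;0 0 0 0 0 0;0 0 0 0 0 0;0 0 0 0 0 0;0 0 0 0 0 0'
python3 -m crank '0 0 0 0 0 0;0 0 0 0 0 0;0 0 0 0 0 0;0 0 0 0 0 0;0 0 0 0 0 0' -1 30
```

```text
t: 4.25
tcp_pos: [0.4686, 0.2671, 0.0159]
tool_rot: [1.0, 0.0, 0.0, -0.0]
force: [-0.0, 0.3, 0.3]
finger_gap: 1.003
gripper_force: 0.0
t: 4.75
tcp_pos: [0.4685, 0.267, 0.0159]
tool_rot: [1.0, 0.0, 0.0, 0.0]
force: [-1.6, 0.1, 2.1]
finger_gap: 0.527
gripper_force: 30.7
```

```bash

python3 -m crank '0 0 -0.3 0 0 0;0 0 -0.7 0 0 0;0 0 -0.75 0 0 0;0 0 0 0 0 0;0 0 0 0 0 0'
python3 -m crank '0.7 -0.4 0 0 0 0;0.9 -0.5 0 0 0 0;0.9 -0.5 0 0 0 0;0.65 -0.475 0 0 0 0;0 0 0 0 0 0'
python3 -m crank '0 0 0 0 0 0;0 0 0 0 0 0;0 0 0 0 0 0;0 0 0 0 0 0;0 0 0 0 0 0'
python3 - <<'E'
from h import *
s=snapshot("wrist"); W=fcloud(s); save("w2",s["image"]); p=telemetry.sense()["tcp_pos"];print(p)
for k in("B","Alow","medtop","med"): v=T[k]; print(k,topc(W,v[:2],*v[2:]))
print("lid",topc(W,p[:2]+[.002,0],p[2]+.008,p[2]+.025,.024))
E
```

```text
t: 5.25
tcp_pos: [0.4688, 0.2671, 0.0866]
tool_rot: [1.0, 0.0, 0.001, -0.0]
force: [-0.5, 0.1, -1.4]
finger_gap: 0.527
gripper_force: 31.0
t: 5.75
tcp_pos: [0.5981, 0.344, 0.0844]
tool_rot: [1.0, 0.0, 0.002, -0.001]
force: [-0.5, -0.4, -0.7]
finger_gap: 0.523
gripper_force: 30.9
t: 6.25
tcp_pos: [0.594, 0.3417, 0.0859]
tool_rot: [1.0, -0.0, -0.0, 0.0]
force: [-0.0, -0.0, -0.4]
finger_gap: 0.529
gripper_force: 31.0
[0.59421299 0.3417717  0.08596342]
B [6.266e-01 1.771e-01 3.760e-02 3.260e-02 1.282e+03]
Alow [4.590e-01 2.506e-01 2.410e-02 1.670e-02 1.360e+02]
medtop [6.001e-01 3.426e-01 3.180e-02 4.450e-02 4.790e+02]
med [5.974e-01 3.428e-01 4.630e-02 3.480e-02 7.980e+02]
lid [5.962e-01 3.418e-01 4.820e-02 1.025e-01 7.182e+03]
```

View pics/w2.png

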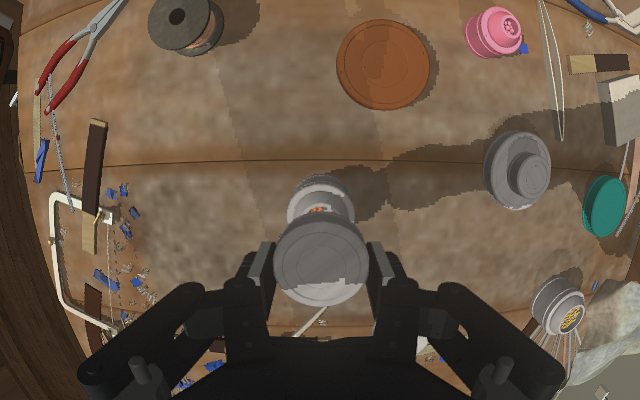

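The wrist view shows the medium lid held level (centre 320,260) directly above its pot (behind it, about 320,205). The measured offset is below 1 mm, so I'll lower it.

```bash

python3 -m crank '0 0 0.5 0 0 0;0 0 0.4 0 0 0;0 0 0.25 0 0 0;0 0 0.1 0 0 0;0 0 0 0 0 0'
python3 -m crank '0 0 0 0 0 0;0 0 0 0 0 0;0 0 0 0 0 0;0 0 0 0 0 0;0 0 0 0 0 0'
```

```text
t: 6.8
tcp_pos: [0.5941, 0.3418, 0.0351]
tool_rot: [1.0, 0.0, -0.001, 0.0]
force: [-0.2, 1.2, 0.6]
finger_gap: 0.524
gripper_force: 31.0
t: 7.3
tcp_pos: [0.5945, 0.342, 0.036]
tool_rot: [1.0, 0.0, 0.0, -0.0]
force: [0.6, 0.2, -0.6]
finger_gap: 0.523
gripper_force: 31.0
```

```bash

python3 -m crank '0 0 0.04 0 0 0;0 0 0.02 0 0 0;0 0 0 0 0 0;0 0 0 0 0 0;0 0 0 0 0 0'
python3 -m crank '0 0 0 0 0 0;0 0 0 0 0 0;0 0 0 0 0 0;0 0 0 0 0 0;0 0 0 0 0 0' 0.4
python3 -m crank '0 0 -0.4 0 0 0;0 0 -1 0 0 0;0 0 -1 0 0 0;0 0 0 0 0 0;0 0 0 0 0 0' 1
python3 - <<'E'
from h import *
s=snapshot("wrist"); W=fcloud(s); print(telemetry.sense()["tcp_pos"])
for k in("B","Alow"): v=T[k]; print(k,topc(W,v[:2],*v[2:]))
print("lid",topc(W,(.596,.342),.045,.06,.03))
E
```

```text
t: 7.8
tcp_pos: [0.5946, 0.342, 0.0339]
tool_rot: [1.0, 0.0, 0.0, -0.0]
force: [-0.9, -1.1, 5.0]
finger_gap: 0.528
gripper_force: 31.5
t: 8.3
tcp_pos: [0.5944, 0.342, 0.0331]
tool_rot: [1.0, 0.0, -0.0, 0.0]
force: [-0.0, -0.2, 0.1]
finger_gap: 0.702
gripper_force: 0.0
t: 8.8
tcp_pos: [0.5955, 0.3425, 0.1321]
tool_rot: [1.0, 0.0, 0.002, -0.001]
force: [-0.5, 0.0, -0.7]
finger_gap: 0.999
gripper_force: 0.0
[0.59431997 0.34198416 0.13029591]
B [6.263e-01 1.776e-01 3.760e-02 3.260e-02 1.028e+03]
Alow [4.690e-01 2.664e-01 5.690e-02 1.650e-02 1.674e+03]
lid [5.962e-01 3.431e-01 4.710e-02 5.070e-02 2.742e+03]
```

```bash

python3 -m crank '-0.8 0.48 0 0 0 0;-0.9 0.54 0 0 0 0;-0.9 0.54 0.3 0 0 0;-0.55 0.33 0.8 0 0 0;0 0 0.9 0 0 0'
python3 -m crank '0 0 0.4 0 0 0;0 0 0 0 0 0;0 0 0 0 0 0;0 0 0 0 0 0;0 0 0 0 0 0'
python3 - <<'E'
from h import *
s=snapshot("wrist"); W=fcloud(s); print(telemetry.sense()["tcp_pos"])
for k in("Alow",): v=T[k]; print(k,topc(W,v[:2],*v[2:]))
E
```

```text
t: 9.35
tcp_pos: [0.4631, 0.2643, 0.0486]
tool_rot: [1.0, -0.0, -0.003, 0.001]
force: [0.9, 0.2, -0.2]
finger_gap: 0.996
gripper_force: 0.0
t: 9.85
tcp_pos: [0.4692, 0.2667, 0.0343]
tool_rot: [1.0, 0.0, 0.001, -0.0]
force: [0.3, 0.6, 0.3]
finger_gap: 1.0
gripper_force: 0.0
[0.46914759 0.26665444 0.03424441]
Alow [4.683e-01 2.659e-01 5.720e-02 1.660e-02 6.885e+03]
```

```bash

python3 -m crank '-0.02 0.01 0.4 0 0 0;0 0 0.3 0 0 0;0 0 0.12 0 0 0;0 0 0 0 0 0;0 0 0 0 0 0'
python3 -m crank '0 0 0 0 0 0;0 0 0 0 0 0;0 0 0 0 0 0;0 0 0 0 0 0;0 0 0 0 0 0' -1 30
```

```text
t: 10.4
tcp_pos: [0.4678, 0.266, 0.0006]
tool_rot: [1.0, 0.0, 0.0, -0.0]
force: [-1.2, -0.4, 0.4]
finger_gap: 1.001
gripper_force: 0.0
t: 10.9
tcp_pos: [0.4679, 0.266, 0.0013]
tool_rot: [1.0, 0.0, 0.0, -0.0]
force: [-0.1, -0.0, 5.3]
finger_gap: 0.642
gripper_force: 31.4
```

```bash

python3 -m crank '0 0 -0.3 0 0 0;0 0 -0.8 0 0 0;0 0 -0.9 0 0 0;0 0.2 -0.2 0 0 0;0.05 0.7 0 0 0 0'
python3 -m crank '0.1 0.9 0 0 0 0;0.1 0.9 0 0 0 0;0.1 0.9 0 0 0 0;0.05 0.6 0 0 0 0;0.03 0.26 0 0 0 0'
python3 -m crank '0 0 0 0 0 0;0 0 0 0 0 0;0 0 0 0 0 0;0 0 0 0 0 0;0 0 0 0 0 0'
python3 - <<'E'
from h import *
s=snapshot("wrist"); W=fcloud(s); p=telemetry.sense()["tcp_pos"];print(p)
for k in("B","Blow","large","largetop","small","smalltop"): v=T[k]; print(k,topc(W,v[:2],*v[2:]))
print("lid",topc(W,p[:2],p[2]+.008,p[2]+.025,.029))
E
```

```text
t: 11.4
tcp_pos: [0.471, 0.2314, 0.0907]
tool_rot: [1.0, 0.002, 0.003, -0.001]
force: [1.2, -0.7, -1.7]
finger_gap: 0.645
gripper_force: 32.4
t: 11.9
tcp_pos: [0.4847, 0.0854, 0.0883]
tool_rot: [1.0, -0.001, -0.0, 0.0]
force: [0.7, 1.3, -0.8]
finger_gap: 0.642
gripper_force: 32.4
t: 12.4
tcp_pos: [0.4847, 0.0884, 0.0885]
tool_rot: [1.0, 0.001, -0.0, -0.0]
force: [1.0, 0.4, -1.0]
finger_gap: 0.64
gripper_force: 32.4
[0.4847332  0.08829084 0.088517  ]
B [6.251e-01 1.764e-01 3.720e-02 3.280e-02 1.756e+03]
Blow [6.267e-01 1.774e-01 6.760e-02 1.680e-02 2.651e+03]
large [4.883e-01 8.660e-02 5.550e-02 3.680e-02 8.510e+02]
largetop [4.951e-01 8.610e-02 3.710e-02 4.670e-02 4.690e+02]
small [ 6.332e-01 -1.110e-01  3.850e-02  3.270e-02  4.210e+02]
smalltop [ 6.332e-01 -1.094e-01  2.330e-02  4.280e-02  3.350e+02]
lid [4.8480e-01 8.8300e-02 5.8100e-02 1.0380e-01 1.0066e+04]
```

```bash

python3 -m crank '0.01 0.015 0.5 0 0 0;0 0 0.4 0 0 0;0 0 0.22 0 0 0;0 0 0.1 0 0 0;0 0 0 0 0 0'
python3 -m crank '0 0 0.03 0 0 0;0 0 0.03 0 0 0;0 0 0 0 0 0;0 0 0 0 0 0;0 0 0 0 0 0'
```

```text
t: 12.95
tcp_pos: [0.4851, 0.0871, 0.0394]
tool_rot: [1.0, 0.0, -0.0, -0.0]
force: [-0.6, -0.5, -1.1]
finger_gap: 0.64
gripper_force: 32.4
t: 13.45
tcp_pos: [0.4854, 0.087, 0.0375]
tool_rot: [1.0, 0.0, 0.0, 0.0]
force: [0.4, -0.2, -0.8]
finger_gap: 0.642
gripper_force: 32.4
```

```bash

python3 -m crank '0 0 0.03 0 0 0;0 0 0 0 0 0;0 0 0 0 0 0;0 0 0 0 0 0;0 0 0 0 0 0'
python3 -m crank '0 0 0 0 0 0;0 0 0 0 0 0;0 0 0 0 0 0;0 0 0 0 0 0;0 0 0 0 0 0' 0.65
python3 -m crank '0 0 -0.4 0 0 0;0 0 -0.9 0 0 0;0 0 -0.9 0 0 0;0 0 -0.3 0 0 0;0 0 0 0 0 0' 1
python3 - <<'E'
from h import *
s=snapshot("wrist"); W=fcloud(s); print(telemetry.sense()["tcp_pos"])
for k in("B","Blow"): v=T[k]; print(k,topc(W,v[:2],*v[2:]))
print("lid",topc(W,(.485,.087),.047,.06,.035))
E
```

```text
t: 13.95
tcp_pos: [0.4855, 0.087, 0.0373]
tool_rot: [1.0, 0.0, 0.001, 0.0]
force: [-1.1, -0.3, 8.6]
finger_gap: 0.643
gripper_force: 33.3
t: 14.45
tcp_pos: [0.4852, 0.087, 0.036]
tool_rot: [1.0, 0.0, -0.0, -0.0]
force: [-0.1, 0.2, -0.8]
finger_gap: 0.825
gripper_force: 0.0
t: 14.95
tcp_pos: [0.4867, 0.087, 0.138]
tool_rot: [1.0, 0.0, 0.002, 0.0]
force: [0.2, 0.7, -0.8]
finger_gap: 1.0
gripper_force: 0.0
[0.48566535 0.08697701 0.13675482]
B [6.256e-01 1.767e-01 3.750e-02 3.280e-02 1.328e+03]
Blow [6.268e-01 1.770e-01 6.740e-02 1.680e-02 2.462e+03]
lid [4.856e-01 8.780e-02 5.720e-02 5.260e-02 3.847e+03]
```

```bash

python3 -m crank '0.8 -0.5 0 0 0 0;0.95 -0.6 0 0 0 0;0.95 -0.6 0 0 0 0;0.8 -0.55 0.3 0 0 0;0 0 0.9 0 0 0'
python3 -m crank '0 0 0.8 0 0 0;0 0 0.2 0 0 0;0 0 0 0 0 0;0 0 0 0 0 0;0 0 0 0 0 0'
python3 - <<'E'
from h import *
s=snapshot("wrist"); W=fcloud(s); print(telemetry.sense()["tcp_pos"])
for k in("B","Blow"): v=T[k]; print(k,topc(W,v[:2],*v[2:]))
E
```

```text
t: 15.5
tcp_pos: [0.633, 0.18, 0.0894]
tool_rot: [1.0, 0.001, 0.007, -0.001]
force: [0.8, -0.2, -0.2]
finger_gap: 1.001
gripper_force: 0.0
t: 16.0
tcp_pos: [0.6265, 0.177, 0.0498]
tool_rot: [1.0, -0.0, 0.002, -0.0]
force: [-0.6, 0.2, 0.8]
finger_gap: 1.002
gripper_force: 0.0
[0.62648382 0.17700124 0.04993507]
B [6.262e-01 1.767e-01 3.730e-02 3.270e-02 2.939e+03]
Blow [6.269e-01 1.771e-01 6.700e-02 1.670e-02 5.153e+03]
```

```bash

python3 -m crank '0 0 0.4 0 0 0;0 0 0.25 0 0 0;0 0 0.12 0 0 0;0 0 0 0 0 0;0 0 0 0 0 0'
python3 -m crank '0 0 0 0 0 0;0 0 0 0 0 0;0 0 0 0 0 0;0 0 0 0 0 0;0 0 0 0 0 0'
```

```text
t: 16.55
tcp_pos: [0.6251, 0.177, 0.0169]
tool_rot: [1.0, 0.0, -0.0, 0.0]
force: [0.6, -0.1, 0.9]
finger_gap: 0.992
gripper_force: 0.0
t: 17.05
tcp_pos: [0.6253, 0.177, 0.0175]
tool_rot: [1.0, 0.0, 0.0, -0.0]
force: [-0.7, -0.8, -0.5]
finger_gap: 1.0
gripper_force: 0.0
```

```bash

python3 -m crank '0 0 -0.03 0 0 0;0 0 0 0 0 0;0 0 0 0 0 0;0 0 0 0 0 0;0 0 0 0 0 0' -1 30
python3 -m crank '0 0 0 0 0 0;0 0 -0.3 0 0 0;0 0 -0.8 0 0 0;0 0 -0.9 0 0 0;0 0 -0.2 0 0 0'
python3 - <<'E'
from h import *
s=snapshot("wrist"); W=fcloud(s); p=telemetry.sense()["tcp_pos"];print(p)
for k in("Blow",): v=T[k]; print(k,topc(W,v[:2],*v[2:]))
print("lid",topc(W,p[:2],p[2]+.008,p[2]+.025,.02))
E
```

```text
t: 17.55
tcp_pos: [0.6253, 0.177, 0.0188]
tool_rot: [1.0, 0.0, 0.0, 0.0]
force: [-0.1, 0.3, 2.0]
finger_gap: 0.405
gripper_force: 29.9
t: 18.05
tcp_pos: [0.6283, 0.1774, 0.1112]
tool_rot: [1.0, 0.0, 0.004, -0.0]
force: [0.8, -0.0, -0.6]
finger_gap: 0.409
gripper_force: 30.1
[0.62786249 0.1773637  0.11078443]
Blow [6.271e-01 1.772e-01 6.690e-02 1.660e-02 4.187e+03]
lid [6.279e-01 1.774e-01 4.010e-02 1.251e-01 4.381e+03]
```

```bash

python3 -m crank '0 0.6 0 0 0 0;0 0.9 0 0 0 0;0.05 1 0 0 0 0;0.05 1 0 0 0 0;0.05 1 0 0 0 0'
python3 -m crank '0.02 0.9 0 0 0 0;0.02 0.9 0 0 0 0;0.02 0.6 0 0 0 0;0 0.28 0 0 0 0;0 0 0 0 0 0'
python3 -m crank '0 0 0 0 0 0;0 0 0 0 0 0;0 0 0 0 0 0;0 0 0 0 0 0;0 0 0 0 0 0'
python3 - <<'E'
from h import *
s=snapshot("wrist"); W=fcloud(s); p=telemetry.sense()["tcp_pos"];print(p)
for k in("small","smalltop","wide","widetop"): v=T[k]; print(k,topc(W,v[:2],*v[2:]))
print("lid",topc(W,p[:2],p[2]+.008,p[2]+.025,.02)); save("w3",s["image"])
E
```

```text
t: 18.6
tcp_pos: [0.6302, -0.0042, 0.1051]
tool_rot: [1.0, 0.0, -0.001, -0.0]
force: [0.6, 0.4, -1.4]
finger_gap: 0.408
gripper_force: 30.1
t: 19.1
tcp_pos: [0.6331, -0.1114, 0.1055]
tool_rot: [1.0, -0.001, -0.001, -0.0]
force: [0.2, -0.4, -0.7]
finger_gap: 0.413
gripper_force: 30.1
t: 19.6
tcp_pos: [0.6338, -0.1095, 0.1066]
tool_rot: [1.0, 0.001, 0.0, -0.0]
force: [-0.8, 0.0, -0.7]
finger_gap: 0.409
gripper_force: 30.1
[ 0.63375705 -0.10968666  0.10659177]
small [ 6.349e-01 -1.118e-01  3.650e-02  3.290e-02  5.730e+02]
smalltop [ 6.346e-01 -1.118e-01  2.390e-02  4.240e-02  4.780e+02]
wide [ 5.483e-01 -3.504e-01  6.750e-02  3.840e-02  5.580e+02]
widetop [ 5.491e-01 -3.493e-01  5.370e-02  4.870e-02  5.260e+02]
lid [ 6.338e-01 -1.098e-01  4.000e-02  1.205e-01  4.377e+03]
```

View pics/w3.png

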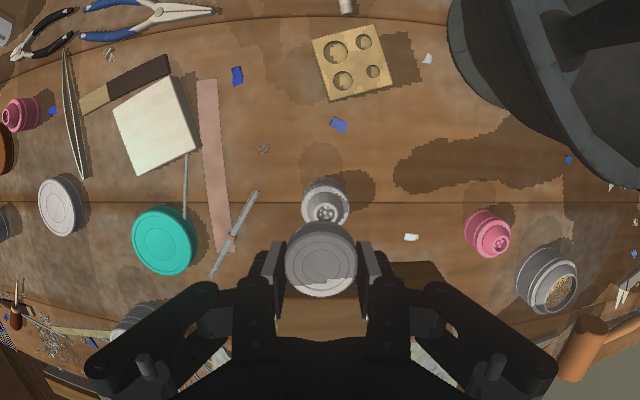

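The wrist view shows the grey small pot at (325,205) right behind the held small lid (320,258). The pink look-alike (487,232) is elsewhere, and the wide pot is at (548,280).

```bash

python3 -m crank '0 0.035 0.5 0 0 0;0 0 0.5 0 0 0;0 0 0.3 0 0 0;0 0 0 0 0 0;0 0 0 0 0 0'
python3 - <<'E'
from h import *
s=snapshot("wrist"); W=fcloud(s); p=telemetry.sense()["tcp_pos"];print(p)
for k in("small","smalltop"): v=T[k]; print(k,topc(W,v[:2],*v[2:]))
for r in (.017,.019,.02,.022): print("lid",topc(W,p[:2]+[.001,0],p[2]+.0115,p[2]+.0155,r))
E
python3 -m crank '0 0 0 0 0 0;0 0 0.15 0 0 0;0 0 0.15 0 0 0;0 0 0.1 0 0 0;0 0 0 0 0 0'
python3 -m crank '0 0 0 0 0 0;0 0 0 0 0 0;0 0 0 0 0 0;0 0 0 0 0 0;0 0 0 0 0 0'
```

```text
t: 20.15
tcp_pos: [0.6339, -0.1116, 0.0546]
tool_rot: [1.0, 0.0, 0.0, 0.0]
force: [0.7, -0.1, -0.2]
finger_gap: 0.405
gripper_force: 30.1
[ 0.63431709 -0.1117872   0.05515668]
small [ 6.355e-01 -1.119e-01  3.620e-02  3.280e-02  6.840e+02]
smalltop None
lid [ 6.353e-01 -1.118e-01  3.410e-02  6.850e-02  3.505e+03]
lid [ 6.349e-01 -1.116e-01  3.790e-02  6.850e-02  3.894e+03]
lid [ 6.357e-01 -1.118e-01  3.970e-02  6.850e-02  3.925e+03]
lid [ 6.354e-01 -1.117e-01  4.390e-02  6.850e-02  3.976e+03]
t: 20.7
tcp_pos: [0.633, -0.1114, 0.0375]
tool_rot: [1.0, 0.0, -0.001, -0.0]
force: [0.1, 0.8, -0.3]
finger_gap: 0.409
gripper_force: 30.1
t: 21.2
tcp_pos: [0.6338, -0.1116, 0.0387]
tool_rot: [1.0, 0.0, 0.0, 0.0]
force: [0.5, 0.1, 0.3]
finger_gap: 0.408
gripper_force: 30.1
```

```bash

python3 -m crank '0 0 0.06 0 0 0;0 0 0.05 0 0 0;0 0 0 0 0 0;0 0 0 0 0 0;0 0 0 0 0 0'
python3 -m crank '0 0 0 0 0 0;0 0 0 0 0 0;0 0 0 0 0 0;0 0 0 0 0 0;0 0 0 0 0 0'
```

```text
t: 21.7
tcp_pos: [0.6339, -0.1117, 0.0348]
tool_rot: [1.0, 0.0, 0.0, 0.0]
force: [-1.0, -0.6, 5.1]
finger_gap: 0.41
gripper_force: 30.6
t: 22.2
tcp_pos: [0.6338, -0.1116, 0.0348]
tool_rot: [1.0, 0.0, 0.0, 0.0]
force: [-1.7, 0.7, 5.9]
finger_gap: 0.41
gripper_force: 30.6
```

```bash

python3 -m crank '0 0 0 0 0 0;0 0 0 0 0 0;0 0 0 0 0 0;0 0 0 0 0 0;0 0 0 0 0 0' 0.3
python3 -m crank '0 0 -0.4 0 0 0;0 0 -0.9 0 0 0;0 0 -0.9 0 0 0;0 0 -0.3 0 0 0;0 0 0 0 0 0' 1
python3 - <<'E'
from h import *
s=snapshot("wrist"); W=fcloud(s); print(telemetry.sense()["tcp_pos"])
print("lid",topc(W,(.635,-.112),.043,.055,.025))
for k in("wide","widetop"): v=T[k]; print(k,topc(W,v[:2],*v[2:]))
E
```

```text
t: 22.7
tcp_pos: [0.6336, -0.1116, 0.0339]
tool_rot: [1.0, 0.0, -0.0, -0.0]
force: [-0.0, -0.3, -0.2]
finger_gap: 0.652
gripper_force: 0.0
t: 23.2
tcp_pos: [0.6354, -0.1122, 0.1374]
tool_rot: [1.0, 0.0, 0.003, 0.001]
force: [-0.4, -1.3, 0.4]
finger_gap: 1.0
gripper_force: 0.0
[ 0.63404682 -0.1117005   0.13533242]
lid [ 6.349e-01 -1.108e-01  3.710e-02  4.870e-02  1.601e+03]
wide [ 5.492e-01 -3.512e-01  6.780e-02  3.840e-02  4.730e+02]
widetop [ 5.491e-01 -3.499e-01  5.280e-02  4.880e-02  4.800e+02]
```

```bash

python3 -m crank '-0.03 -0.7 0 0 0 0;-0.03 -1 0 0 0 0;-0.03 -1 0 0 0 0;-0.03 -1 0 0 0 0;-0.03 -1 0 0 0 0'
python3 -m crank '-0.02 -0.9 0 0 0 0;0 -0.8 0.2 0 0 0;0 -0.5 0.6 0 0 0;0 -0.32 0.9 0 0 0;0 0 0.6 0 0 0'
python3 -m crank '0 0 0.2 0 0 0;0 0 0 0 0 0;0 0 0 0 0 0;0 0 0 0 0 0;0 0 0 0 0 0'
python3 - <<'E'
from h import *
s=snapshot("wrist"); W=fcloud(s); print(telemetry.sense()["tcp_pos"])
for k in("Blow",): v=T[k]; print(k,topc(W,v[:2],*v[2:]))
E
```

```text
t: 23.75
tcp_pos: [0.6259, 0.0778, 0.1318]
tool_rot: [1.0, -0.0, -0.002, -0.0]
force: [0.3, 0.4, -0.7]
finger_gap: 0.996
gripper_force: 0.0
t: 24.25
tcp_pos: [0.6238, 0.1792, 0.0381]
tool_rot: [1.0, 0.001, -0.003, 0.0]
force: [-1.5, -0.5, 0.8]
finger_gap: 1.001
gripper_force: 0.0
t: 24.75
tcp_pos: [0.6279, 0.1769, 0.0356]
tool_rot: [1.0, -0.0, 0.001, -0.0]
force: [-0.1, -0.8, 0.2]
finger_gap: 1.0
gripper_force: 0.0
[0.62775005 0.17695772 0.03548882]
Blow [6.269e-01 1.772e-01 6.720e-02 1.660e-02 9.343e+03]
```

Well aligned, so I'll descend 35 mm and grip.

```bash

python3 -m crank '-0.02 0 0.4 0 0 0;0 0 0.3 0 0 0;0 0 0.17 0 0 0;0 0 0 0 0 0;0 0 0 0 0 0'
python3 -m crank '0 0 0 0 0 0;0 0 0 0 0 0;0 0 0 0 0 0;0 0 0 0 0 0;0 0 0 0 0 0' -1 35
python3 -m crank '0 0 -0.3 0 0 0;0 0 -0.8 0 0 0;0 0 -0.9 0 0 0;0 0 -0.9 0 0 0;0 0 0 0 0 0'
python3 - <<'E'
from h import *
s=snapshot("wrist"); W=fcloud(s); p=telemetry.sense()["tcp_pos"];print(p)
print("lid",topc(W,p[:2],p[2]+.005,p[2]+.02,.034))
E
```

```text
t: 25.3
tcp_pos: [0.6258, 0.1772, -0.0013]
tool_rot: [1.0, 0.0, -0.0, 0.0]
force: [-0.5, 0.0, -0.4]
finger_gap: 0.998
gripper_force: 0.0
t: 25.8
tcp_pos: [0.6265, 0.1772, 0.0003]
tool_rot: [1.0, 0.0, 0.001, -0.0]
force: [-1.0, -0.4, 5.5]
finger_gap: 0.756
gripper_force: 38.9
t: 26.3
tcp_pos: [0.6301, 0.1778, 0.1214]
tool_rot: [1.0, 0.0, 0.006, -0.001]
force: [1.2, -0.4, -0.5]
finger_gap: 0.759
gripper_force: 39.3
[0.62821135 0.1775411  0.11876998]
lid [6.2940e-01 1.7790e-01 6.8000e-02 1.3770e-01 1.2015e+04]
```

```bash

python3 -m crank '-0.2 0.6 0 0 0 0;-0.3 0.9 0 0 0 0;-0.3 1 0 0 0 0;-0.3 1 0 0 0 0;-0.3 1 0 0 0 0'
python3 -m crank '-0.3 1 0 0 0 0;-0.2 1 0 0 0 0;-0.1 1 0 0 0 0;0 1 0 0 0 0;0 1 0 0 0 0'
python3 -m crank '0 1 0 0 0 0;0 1 0 0 0 0;0 0.9 0 0 0 0;0 0.5 0 0 0 0;0 0.2 0 0 0 0'
python3 -m crank '0 0 0 0 0 0;0 0 0 0 0 0;0 0 0 0 0 0;0 0 0 0 0 0;0 0 0 0 0 0'
python3 - <<'E'
from h import *
s=snapshot("wrist"); W=fcloud(s); p=telemetry.sense()["tcp_pos"];print(p); save("w4",s["image"])
for k in("wide","widetop"): v=T[k]; print(k,topc(W,v[:2],*v[2:]))
print("lid",topc(W,p[:2],p[2]+.005,p[2]+.02,.034))
E
```

```text
t: 26.85
tcp_pos: [0.5683, -0.0038, 0.1139]
tool_rot: [1.0, 0.0, -0.001, -0.0]
force: [0.1, -0.8, -0.8]
finger_gap: 0.758
gripper_force: 39.2
t: 27.35
tcp_pos: [0.5446, -0.2038, 0.1139]
tool_rot: [1.0, -0.0, -0.001, -0.001]
force: [0.1, 0.2, -0.8]
finger_gap: 0.758
gripper_force: 39.2
t: 27.85
tcp_pos: [0.5454, -0.3483, 0.1141]
tool_rot: [1.0, -0.001, -0.001, -0.001]
force: [-0.2, -0.4, -1.7]
finger_gap: 0.76
gripper_force: 39.2
t: 28.35
tcp_pos: [0.5464, -0.3458, 0.1155]
tool_rot: [1.0, 0.001, -0.0, -0.0]
force: [-0.3, 0.8, -0.3]
finger_gap: 0.758
gripper_force: 39.2
[ 0.54635342 -0.34601022  0.11547238]
wide [ 5.490e-01 -3.516e-01  6.570e-02  3.890e-02  7.940e+02]
widetop [ 5.542e-01 -3.525e-01  5.020e-02  4.890e-02  6.230e+02]
lid [ 5.4660e-01 -3.4600e-01  6.8000e-02  1.3170e-01  1.3783e+04]
```

View pics/w4.png

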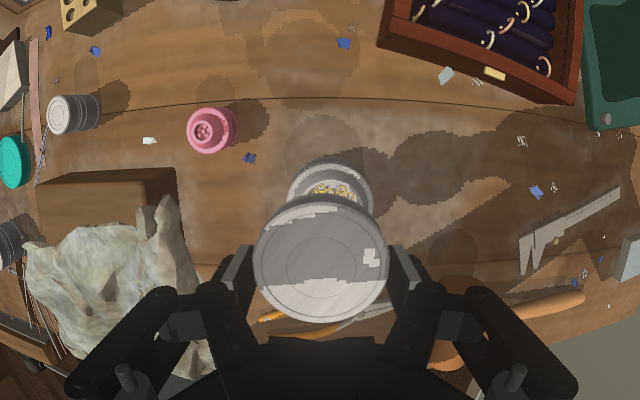

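The wrist view shows the wide pot at (330,190), slightly off the held wide lid (322,262), with the cloth-covered box on the left at (110,260). I'll check the clearance to the box while correcting.

```bash

python3 -m crank '0.06 0.13 0.3 0 0 0;0 0 0.5 0 0 0;0 0 0 0 0 0;0 0 0 0 0 0;0 0 0 0 0 0'
python3 - <<'E'
from h import *
s=snapshot("wrist"); W=fcloud(s); p=telemetry.sense()["tcp_pos"];print(p)
for k in("wide","widetop"): v=T[k]; print(k,topc(W,v[:2],*v[2:]))
print("lid",topc(W,p[:2],p[2]+.005,p[2]+.02,.034))
C=np.concatenate([cloud(dict(np.load(n+".npz"))).reshape(-1,3) for n in("scene","side","s1")]+[fcloud(dict(np.load("w1.npz"))).reshape(-1,3)])
for y0 in np.arange(-.31,-.25,.01): 
    m=(abs(C[:,0]-.549)<.025)&(abs(C[:,1]-y0)<.005)&(C[:,2]<.12); print(round(y0,2),np.sort(C[m,2])[-3:].round(3),m.sum())
E
```

```text
t: 28.9
tcp_pos: [0.5489, -0.3524, 0.0836]
tool_rot: [1.0, 0.0, 0.0, 0.0]
force: [0.2, 0.4, -0.1]
finger_gap: 0.755
gripper_force: 39.2
[ 0.54899512 -0.35247717  0.08395087]
wide [ 5.573e-01 -3.522e-01  6.340e-02  3.890e-02  9.060e+02]
widetop [ 5.695e-01 -3.524e-01  2.940e-02  4.680e-02  1.180e+02]
lid [ 5.4900e-01 -3.5250e-01  6.8100e-02  9.9900e-02  1.3858e+04]
-0.31 [0.003 0.003 0.003] 39
-0.3 [-0.537 -0.537 -0.53 ] 17
-0.29 [-0.535 -0.534 -0.534] 17
-0.28 [-0.     0.     0.002] 24
-0.27 [0.001 0.001 0.002] 31
-0.26 [0.002 0.002 0.003] 62
```

```bash

python3 -m crank '0 -0.02 0.4 0 0 0;0 0 0.35 0 0 0;0 0 0.2 0 0 0;0 0 0.08 0 0 0;0 0 0 0 0 0'
python3 -m crank '0 0 0 0 0 0;0 0 0 0 0 0;0 0 0 0 0 0;0 0 0 0 0 0;0 0 0 0 0 0'
```

```text
t: 29.45
tcp_pos: [0.5481, -0.3509, 0.041]
tool_rot: [1.0, 0.0, -0.001, -0.001]
force: [0.6, 0.9, -1.5]
finger_gap: 0.762
gripper_force: 39.3
t: 29.95
tcp_pos: [0.5486, -0.3513, 0.0424]
tool_rot: [1.0, 0.0, 0.0, 0.0]
force: [-0.4, 0.1, -0.8]
finger_gap: 0.755
gripper_force: 39.3
```

```bash

python3 -m crank '0 0 0.06 0 0 0;0 0 0.06 0 0 0;0 0 0 0 0 0;0 0 0 0 0 0;0 0 0 0 0 0'
python3 -m crank '0 0 0 0 0 0;0 0 0 0 0 0;0 0 0 0 0 0;0 0 0 0 0 0;0 0 0 0 0 0'
```

```text
t: 30.45
tcp_pos: [0.5487, -0.3513, 0.0383]
tool_rot: [1.0, 0.0, 0.0, 0.0]
force: [-1.5, 1.1, 5.4]
finger_gap: 0.763
gripper_force: 39.8
t: 30.95
tcp_pos: [0.5487, -0.3513, 0.0383]
tool_rot: [1.0, 0.0, 0.0, 0.0]
force: [-0.6, 0.7, 4.9]
finger_gap: 0.761
gripper_force: 39.8
```

Seated, with the shoulder carrying about 5 N. I'll release, lift and check all four.

```bash

python3 -m crank '0 0 0 0 0 0;0 0 0 0 0 0;0 0 0 0 0 0;0 0 0 0 0 0;0 0 0 0 0 0' 0.9
python3 -m crank '0 0 -0.4 0 0 0;0 0 -0.9 0 0 0;0 0 -1 0 0 0;0 0 -1 0 0 0;0 0 -1 0 0 0' 1
python3 -m crank '0 0 -0.4 0 0 0;0 0 0 0 0 0;0 0 0 0 0 0;0 0 0 0 0 0;0 0 0 0 0 0'
python3 - <<'E'
from h import *
a=snapshot("wrist"); b=snapshot("side"); c=snapshot("scene")
for n,W in(("w",fcloud(a)),("side",cloud(b)),("scene",cloud(c))):
    for k,x,y,z,r in(("wide",.549,-.3513,.054,.04),("small",.635,-.1115,.048,.025),("large",.485,.087,.052,.035),("med",.596,.342,.05,.03)):
        print(n,k,topc(W,(x,y),z-.006,z+.006,r))
save("end",b["image"]); save("end2",np.vstack([cv2.resize(b["image"][150:340,230:390],None,fx=3,fy=3)]))
E
```

```text
t: 31.45
tcp_pos: [0.5485, -0.3512, 0.0371]
tool_rot: [1.0, 0.0, -0.0, -0.0]
force: [0.3, -1.0, 0.4]
finger_gap: 0.952
gripper_force: 0.0
t: 31.95
tcp_pos: [0.5485, -0.3511, 0.2122]
tool_rot: [1.0, 0.0, 0.0, 0.0]
force: [0.6, 0.3, 0.3]
finger_gap: 1.001
gripper_force: 0.0
t: 32.45
tcp_pos: [0.5477, -0.3505, 0.2234]
tool_rot: [1.0, 0.0, -0.001, -0.001]
force: [0.7, -0.0, -0.8]
finger_gap: 1.002
gripper_force: 0.0
w wide [ 5.494e-01 -3.504e-01  6.720e-02  5.470e-02  3.109e+03]
w small [ 6.351e-01 -1.115e-01  3.850e-02  4.860e-02  6.100e+02]
w large [4.861e-01 8.640e-02 5.790e-02 5.250e-02 5.920e+02]
w med None
side wide [ 5.495e-01 -3.536e-01  6.940e-02  5.300e-02  6.500e+02]
side small [ 6.355e-01 -1.145e-01  3.900e-02  4.700e-02  1.210e+02]
side large [4.864e-01 8.380e-02 5.710e-02 5.180e-02 1.820e+02]
side med None
scene wide None
scene small [ 6.335e-01 -1.091e-01  4.090e-02  4.770e-02  1.050e+02]
scene large [4.857e-01 8.740e-02 5.970e-02 5.180e-02 3.510e+02]
scene med [5.954e-01 3.422e-01 4.910e-02 4.990e-02 2.810e+02]
```

View pics/end2.png

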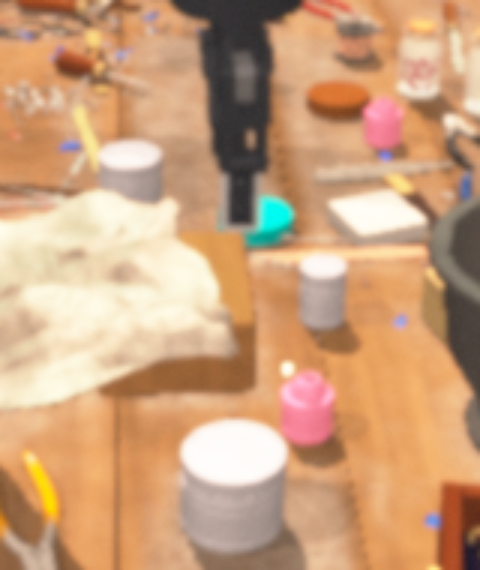

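The crop shows the wide (235,485), small (323,290) and large (130,165) pots closed, with their lids level and flush. The medium pot is hidden here, but the scene camera puts its lid top at 50 mm, which is right for a seated lid.

```bash
python3 -c 'from station import manip; print(manip.sign_off())'
```

```text
the job is handed in; nothing more can be done
None
```

The job is handed in at about 33 s on the robot's clock: all four pots are closed with their own lids, each measured level and fully down on its shoulder, and the pots stand where they were (the sign-off gave no verdict).

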